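# Tuck a flashing strip under the lapped shingle of a roof sample board

### The job

On the roof sample board, first swing the steel keeper lever out from in front of the shingle by its red knob and park it along the green stripe. Then take the aluminium flashing by its folded top hem and slide its front edge under the lapped shingle, square and in the middle, until the red line on the flange is at the shingle's edge, without lifting the shingle. Finish still gripping the flashing and pressing it flat down on the board with about 10 N; leave the hammer and the tape measure where they lie.

Things in the scene. Friction and masses are not known exactly. Their poses are not given: they have to be found in the camera images.
- roof_board: fixed flat roof sample board, plywood under grey shingles, lying on the bench. Origin on the bench under the middle of the lapped shingle's free edge; x runs level in under the shingle (away from the robot), y along that edge (to the left), z up. Spans x -125 to 105, y -115 to 165 mm; its flat upper face (lower course) is at z = 22 mm.
- lap_mouth (a point): middle of the mouth of the lap: on the board's flat upper face (22 mm above the bench), straight below the free edge of the lapped shingle; same axes as the board. The slot between this face and the shingle is 12 mm high, 172 mm wide (y -86 to 86) and open 85 mm deep (x 0 to 85).
- shingle (a joint): lift of the lapped shingle (dark slate, three tabs, 85 x 190 x 6 mm), hinged along its far edge, its free edge facing the robot: 0 lying down as it should stay, grows as the free edge lifts (0.01 rad is 0.85 mm). It is light: under 1 N lifts it. It always starts at 0.
- shingle_lip (a point): middle of the shingle's free edge, on its top face: 18 mm above the board's upper face.
- keeper (a joint): angle of the keeper, a level steel lever 107 mm long just over the board on a vertical pivot, with an upright red knob: 0 pointing along the board's -y across the front of the shingle, growing clockwise seen from above (towards the robot, then left) to 2.5 rad; 1.8 on the green stripe. Starts at 0 to 0.45, stays where left; about 1 N at the knob moves it.
- keeper_pivot (a point): the keeper's pivot axis, at the height of the board's upper face; at board x = -25, y = 125 mm.
- keeper_knob (a point): middle of the top of the keeper's red knob, 85 mm from the pivot axis, 46 mm above the board's upper face (68 mm above the bench). The knob is upright, 20 mm thick, its lower end 14 mm above that face.
- flashing: loose aluminium angle strip, 120 mm long (its y), 140 g, standing on its flange. Origin on the underside below its upright leg, mid-length; x to the front edge, z up. Flange 4 mm thick, x -15 to 62 mm, a red line across it at x = 18 (44 mm from the front edge). The leg (4 mm thick, at x = 0) ends in a hem 10 mm thick, z 46 to 70 mm, with a red mark at its middle.
- flashing_front (a point): middle of the flashing's front (tuck) edge, on its underside, 62 mm ahead of the leg; the flashing's axes.
- flashing_hem (a point): middle of the hem, where it is to be gripped across its 10 mm thickness (along the flashing's x); 58 mm above the underside.
- hammer: loose hammer, wooden handle and steel head, 77 x 288 x 26 mm, lying to the left; bystander, leave it.
- tape_measure: loose yellow tape measure, 37 x 78 x 62 mm, standing behind on the right; bystander, leave it.

How it is judged:
By the outcome, as a careful person would: the job done as asked, in the order asked, and still so for the second after the job is handed in, while the arm keeps its last pose, push and grip.
It also fails if it takes over 54 s, if anything falls off the work surface, if the arm or the gripper's body presses on something with over 40 N, if the wrist force passes 120 N, or if a joint passes its speed limit or range.

### The arm

A 6-joint arm with a two-finger parallel gripper is mounted at the origin on a cart in front of the work surface, level with it; the furniture and walls round the work are solid. World frame = base frame: x ahead of the robot, y to its left, z up, the work surface at z = 0. Lengths are in mm, angles in rad, forces in N, time in s.
With the tool pointing down it reaches from about 275 to 825 mm from the base axis. Payload 5.2 kg.
Tool frame: the origin (TCP) lies at the very end of the fingers, on their centre line; the grasp point (between the pads) lies 19 mm behind it; z points along the fingers, y is the line along which they close (so a half turn about z gives the same grasp; the last joint's range is limited). The gripper opens to 93 mm and grips with 3 to 60 N. Pads are 15 mm wide; open, the fingers measure 128 mm over their backs; the gripper's body (75 mm by 188 mm) begins 65 mm behind the grasp point.
Start: joints at [1.027, 0.259, 1.535, -0, 1.348, -0.203], TCP at [183.811, 518.38, 188.853] pointing down, gripper open.
Joint ranges: [-3.14, 3.14], [-0.91, 2.08], [0.19, 2.58], [-1.22, 4.36], [0.22, 2.71], [-3.12, 3.12]. Speed limits (rad/s): [2.57, 2.57, 3.14, 3.14, 3.14, 3.14].

### API

Orientations are given as [roll, pitch, yaw] about the fixed x, y, z axes, in that order (R = Rz(yaw) Ry(pitch) Rx(roll)).
In Python, from bench import robot, vision, effector gives the robot as it stands (robot), with the cameras (vision) and the gripper (effector). Calls block until the motion is done:
- robot.move_ptp(position, orientation): joint-space move of the TCP to a pose.
- robot.move_linear(position, ori=None, speed=150, f_stop=None): straight line of the TCP; ori=None keeps the orientation; speed is the mean speed in mm/s. With f_stop (N) it stops when the force on the tool has changed by that much, and returns True; else False.
- robot.move_j(angles): joint-space move.
- effector.move_gripper(opening): opening from 0.0 (shut) to 1.0 (fully open); the grip force is fixed at half the most; returns when the fingers have stopped.
- robot.sleep(seconds).
- robot.inverse_kinematics(position, orientation): joint angles nearest the present ones, or None.
- vision.get_image(name): name is "scene" or "top"; returns a dict with "img" (480x640x3 uint8, blue, green, red), "fovy" (degrees; the focal length in pixels is half the picture's height over the tangent of half this angle, whatever the lens; pixels are square), "cx", "cy" (the principal point, pixels), "k1" (the pictures are not rectified: a ray, as slopes to the right and down, at radius r is drawn at 1 + k1 r^2 times it, then the intrinsics apply), "eye" and "orientation" of the camera in the world. Camera axes: x right, y down, z forward; pixel columns grow to the right and rows downward; lengths in mm; the calibration is good to about 2 mm. A picture is of the moment at which its call begins. There is no depth.
A pose or a line that the arm cannot do raises robot.MotionError and nothing moves.
- robot.hand_in(): hands the job in; it is judged then, once.
Readings, each from a call of its own:
- robot.current_t(): time.
- robot.current_qpos(): joint angles.
- robot.current_joint_vel(): joint speeds.
- robot.current_joint_efforts(): joint torques, N m.
- robot.current_tcp_pos(): TCP position.
- robot.current_eef_rot(): TCP orientation.
- robot.current_contact_force(): force on the tool from outside, world axes, zero at the start.
- robot.current_ft_torque(): the same for the moment, N m.
- robot.current_gripper_width(): opening from 0.0 (shut) to 1.0 (fully open).
- robot.current_finger_force(): force on a finger pad.
Only numpy, scipy, OpenCV 4.12 (cv2) and the standard library are available. Lean on these libraries where they do the work, as an engineer would, in place of code of your own. Each camera call takes 0.05 s, during which the arm holds its last target. There are 200 camera calls.

## Working session

There is one attempt and no reset: what is moved stays moved. The work goes in short steps, each a Python script; the robot and the scene stay as the last script left them, time stands still between calls to the robot, and variables do not carry over. Pictures are saved under pics/ and viewed, at most 10 in all, crops included, and the job is handed in when it is done.

```bash
mkdir -p pics; ls; python3 - <<'E'
from bench import robot, vision, effector
import cv2
for n in("scene","top"):
    d=vision.get_image(n); cv2.imwrite(f"pics/{n}0.png",d["img"])
    print(n,{k:v for k,v in d.items() if k!="img"})
print(robot.current_t(),robot.current_tcp_pos(),robot.current_eef_rot(),robot.current_contact_force())
E
```

```text
bench.py
pics
scene {'fovy': 46.78843169437686, 'cx': 325.4846801832466, 'cy': 241.4513876551483, 'k1': 0.05610758888069788, 'eye': array([-118.13534014, -367.03961943, 1133.76370247]), 'orientation': array([-2.4672621 ,  0.00708568, -1.08913382])}
top {'fovy': 48.876126871778, 'cx': 327.97639991060606, 'cy': 244.51627678871102, 'k1': -0.029745391980519554, 'eye': array([  29.76174532,   91.49302371, 1359.37868773]), 'orientation': array([-2.71994028,  0.00512959, -1.65295033])}
0.1 [183.53806026 517.90827481 188.08361617] [-3.13997517e+00 -3.32317570e-04  2.80078182e+00] [-1.11921812 -0.75511733  1.14374185]
```

View pics/scene0.png

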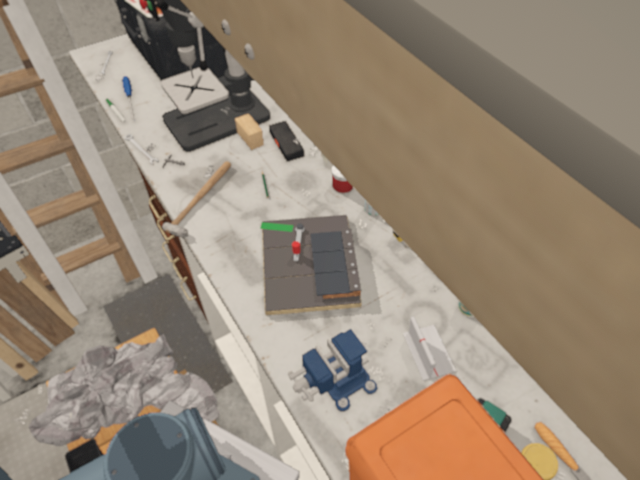

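View pics/top0.png

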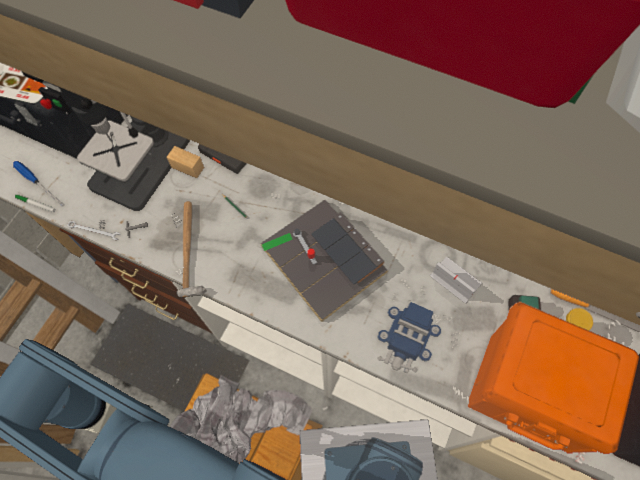

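```bash
cat > h.py <<'E'
import numpy as np, cv2, json
from scipy.spatial.transform import Rotation as R
from scipy.optimize import least_squares
from bench import robot, vision, effector
def cam(d): return {k:v for k,v in d.items() if k!="img"}
def proj(c,P):
    P=np.atleast_2d(np.asarray(P,float))
    p=(P-c["eye"])@R.from_euler("xyz",c["orientation"]).as_matrix()
    s=p[:,:2]/p[:,2:]; s=s*(1+c["k1"]*(s**2).sum(1,keepdims=True))
    f=240/np.tan(np.radians(c["fovy"]/2)); return s*f+[c["cx"],c["cy"]]
def tri(cs,uvs):
    r=least_squares(lambda X:np.concatenate([proj(c,X)[0]-u for c,u in zip(cs,uvs)]),[450,0,30.],x_scale=100)
    return r.x, np.abs(r.fun).max()
def atz(c,uv,z):
    r=least_squares(lambda X:proj(c,[X[0],X[1],z])[0]-uv,[450,0.],x_scale=100); return r.x
def crop(img,x,y,w,h,s):
    o=cv2.resize(img[y:y+h,x:x+w],None,fx=s,fy=s,interpolation=cv2.INTER_CUBIC)
    for i in range(x-x%10+10,x+w,10): cv2.putText(o,str(i) if i%20==0 else "",((i-x)*s-8,9),0,.3,(0,255,255)); cv2.line(o,((i-x)*s,10),((i-x)*s,14),(0,255,255))
    for j in range(y-y%10+10,y+h,10): cv2.putText(o,str(j) if j%20==0 else "",(0,(j-y)*s+3),0,.3,(0,255,255)); cv2.line(o,(22,(j-y)*s),(26,(j-y)*s),(0,255,255))
    return o
E
python3 - <<'E'
from h import *
s=vision.get_image("scene");t=vision.get_image("top")
import pickle;pickle.dump((cam(s),cam(t)),open("cams.pkl","wb"))
cv2.imwrite("pics/board.png",np.hstack([crop(s["img"],250,202,133,133,3),crop(t["img"],257,193,133,133,3)]))
cv2.imwrite("pics/fl.png",np.hstack([crop(s["img"],395,305,80,80,5),crop(t["img"],420,240,80,80,5)]))
print(proj(s,[0,0,0]),proj(t,[0,0,0]))
E
```

```text
[[185.75800584 504.64391451]] [[370.85389883 490.17477374]]
```

View pics/board.png

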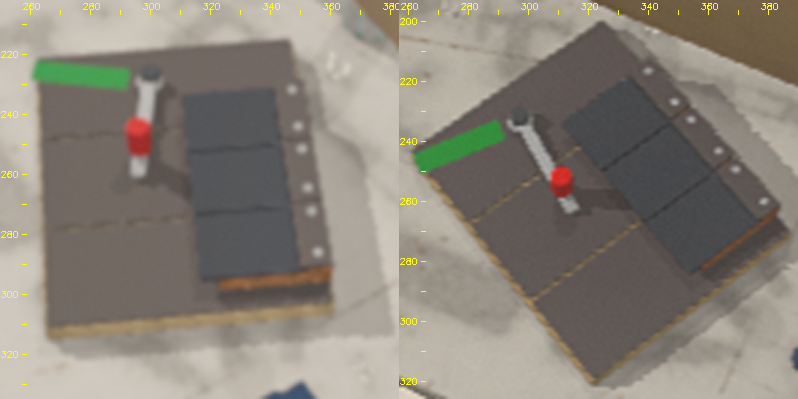

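View pics/fl.png

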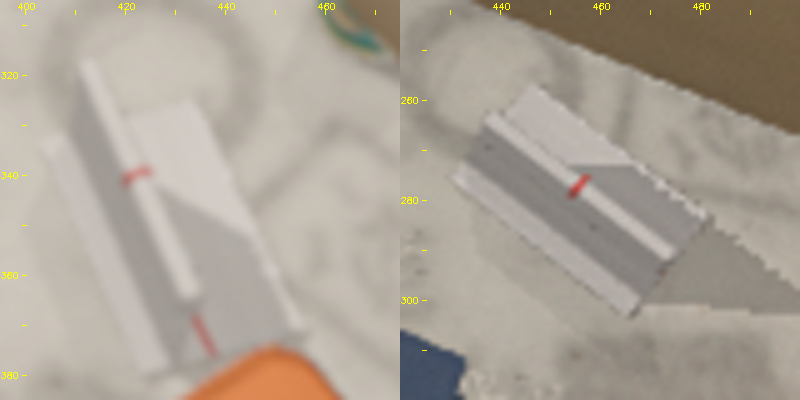

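```bash
cat > fit.py <<'E'
from h import *
import pickle
S,T=pickle.load(open("cams.pkl","rb"))
def fit(obs,x0):
    # obs: (cam, local xyz, uv); solve x,y,z,yaw
    def w(p,L): c,s=np.cos(p[3]),np.sin(p[3]); return np.array([p[0]+c*L[0]-s*L[1],p[1]+s*L[0]+c*L[1],p[2]+L[2]])
    f=lambda p:np.concatenate([proj(c,w(p,L))[0]-u for c,L,u in obs])
    r=least_squares(f,x0,x_scale=[100,100,100,1],loss="soft_l1"); print(np.round(r.x,3)); print(np.round(f(r.x).reshape(-1,2),1).tolist()); return r.x
if __name__=="__main__":
    b=fit([(S,(-125,165,22),(262,220.7)),(S,(-125,-115,22),(265.7,311)),(S,(0,95,40),(311,234)),(S,(0,-95,40),(318,295.3)),
     (S,(-25,125,32),(300,226.3)),
     (T,(-125,165,22),(262,245.7)),(T,(-125,-115,22),(322.3,319.7)),(T,(0,95,40),(312,234.3)),(T,(0,-95,40),(355.3,283.7)),(T,(-25,125,32),(297,232.5))],[450,100,0,0.])
    print("knob",tri([S,T],[(296,242.7),(311.3,250)]))
    print("hem mark",tri([S,T],[(422.4,340.2),(455.8,277.2)]))
    print("lipL",tri([S,T],[(311,234),(312,234.3)]),"lipR",tri([S,T],[(318,295.3),(355.3,283.7)]))
    fl=fit([(S,(0,60,70),(413,317.4)),(S,(0,-60,70),(433,364.2)),(S,(0,0,70),(422.4,340.2)),(T,(0,60,70),(438.4,263.4)),(T,(0,-60,70),(474,291)),(T,(0,0,70),(455.8,277.2)),
     (S,(-15,60,4),(404,332.4)),(S,(62,60,4),(433.6,325.6)),(S,(62,-60,4),(456,372)),(T,(-15,60,4),(431.6,275.6)),(T,(-15,-60,4),(466.4,303)),(T,(62,60,4),(448,257.4)),(T,(62,-60,4),(482,283.2))],[450,-200,0,0.])
    pickle.dump((b,fl),open("pose.pkl","wb"))
    for z in(0,100,188): print(robot.inverse_kinematics([450,100,z+40],[3.1416,0,0]) is not None)
E
python3 fit.py
```

```text
[580.923  39.031  -1.926  -0.985]
[[-0.6, 0.8], [-0.5, 1.0], [-0.4, -0.5], [-0.4, 0.4], [0.1, 1.1], [-0.9, -2.7], [0.7, -0.2], [-0.3, -1.5], [0.0, -0.2], [1.2, -1.0]]
knob (array([594.86189435,  96.01391691,  70.15826305]), np.float64(0.14954854060874823))
hem mark (array([ 488.31288074, -275.34805753,   66.35178404]), np.float64(0.5182091530948583))
lipL (array([657.4782413 ,  90.28333693,  37.97130378]), np.float64(0.6162764811972181)) lipR (array([502.00863578, -13.67768578,  38.68284257]), np.float64(0.3349149421250104))
[ 487.7   -276.166   -1.456   -0.822]
[[-0.7, -0.5], [0.2, 1.2], [0.0, 0.2], [-0.1, -1.1], [1.2, 0.2], [0.8, -0.6], [-1.1, 1.0], [0.7, -0.0], [-0.4, 0.2], [-1.1, -0.5], [-0.6, 0.2], [-0.5, -1.4], [0.6, 0.0]]
True
True
True
```

```bash
cat > refine.py <<'E'
from h import *
import pickle
from scipy.ndimage import map_coordinates
def tf(p,L): c,s=np.cos(p[3]),np.sin(p[3]); L=np.atleast_2d(L); return np.c_[p[0]+c*L[:,0]-s*L[:,1],p[1]+s*L[:,0]+c*L[:,1],p[2]+L[:,2]]
def refine(views,edges,p,w=4,n=25,fixz=None,it=8):
    """views {name:(cam,img)}; edges [(view,A,B)]: move p so model edges meet the strongest gradient near them"""
    for k in range(it):
        ww=max(1.5,w*0.75**k); obs=[]
        for v,A,B in edges:
            c,img=views[v]; g=cv2.GaussianBlur(img,(0,0),.8).astype(float)
            L=np.array(A,float)+np.linspace(.06,.94,n)[:,None]*(np.array(B,float)-np.array(A)); uv=proj(c,tf(p,L))
            d=uv[-1]-uv[0]; nn=np.array([-d[1],d[0]])/np.hypot(*d); t=np.arange(-ww-1,ww+1.01,.25)
            P=uv[:,None]+t[None,:,None]*nn
            prof=np.stack([map_coordinates(g[...,q],[P[...,1],P[...,0]],order=1) for q in range(3)],-1)
            gr=np.abs(np.gradient(prof,axis=1)).sum(-1)[:,4:-4]; i=gr.argmax(1)
            for j in range(n):
                if 0<i[j]<gr.shape[1]-1 and gr[j,i[j]]>3: obs.append((c,L[j],uv[j]+t[4:-4][i[j]]*nn,nn,(v,A,B)))
        def f(x):
            q=np.array([*x[:2],fixz if fixz is not None else x[2],x[-1]])
            r=[]
            for v in views:
                o=[a for a in obs if a[4][0]==v]
                if o: r.append(((proj(views[v][0],tf(q,np.array([a[1] for a in o])))-np.array([a[2] for a in o]))*np.array([a[3] for a in o])).sum(1))
            return np.concatenate(r)
        r=least_squares(f,p,loss="soft_l1",f_scale=.4,x_scale=[100,100,100,1]); p=r.x
        if fixz is not None:p[2]=fixz
    e=f(p); o=[a for v in views for a in obs if a[4][0]==v]
    for ed in edges:
        m=[x for x,a in zip(e,o) if a[4]==ed]; print(ed,len(m),np.round(np.median(m),2) if m else "-")
    print("pose",np.round(p,3)); return p
BE=[("S",(-125,165,22),(-125,-115,22)),("S",(0,-95,40),(0,95,40)),("S",(0,95,40),(85,95,40)),
 ("T",(-125,165,22),(-125,-115,22)),("T",(0,-95,40),(0,95,40)),("T",(0,95,40),(85,95,40)),("T",(-125,-115,22),(0,-115,22)),("S",(-125,-115,22),(0,-115,22))]
FE=[("S",(62,60,4),(62,-60,4)),("T",(62,60,4),(62,-60,4)),("T",(-15,60,4),(-15,-60,4)),("S",(-15,60,4),(-15,-60,4)),("T",(5,60,70),(5,-60,70)),("T",(-5,60,70),(-5,-60,70)),("S",(5,60,70),(5,-60,70)),("T",(0,60,4),(62,60,4)),("T",(-15,-60,4),(62,-60,4)),("S",(5,60,4),(62,60,4))]
def wire(img,c,p,edges,x,y,s,col):
    for _,A,B in edges:
        a=(proj(c,tf(p,np.array([A,B])))-[x-.0,y-.0]+.5)*s
        cv2.line(img,*[tuple(int(q) for q in r) for r in a],col,1,cv2.LINE_AA)
E
python3 - <<'E'
from refine import *
b,fl=pickle.load(open("pose.pkl","rb"))
s=vision.get_image("scene");t=vision.get_image("top"); V={"S":(s,s["img"]),"T":(t,t["img"])}
b2=refine(V,BE,b); f2=refine(V,FE,fl,w=3)
pickle.dump((b2,f2),open("pose2.pkl","wb"))
o=[]
for c,(x,y) in((s,(250,202)),(t,(257,193))):
    k=crop(c["img"],x,y,133,133,3); wire(k,c,b2,BE,x,y,3,(0,255,255)); o.append(k)
o2=[]
for c,(x,y) in((s,(395,310)),(t,(420,245))):
    k=crop(c["img"],x,y,80,40 if 0 else 75,5)[:,:400]; wire(k,c,f2,FE,x,y,5,(0,255,255)); o2.append(cv2.resize(k,(399,375)))
im=np.vstack([np.hstack(o),np.hstack(o2)]); im=cv2.resize(im,(600,600*im.shape[0]//im.shape[1])) if im.shape[0]*600//im.shape[1]<=600 else cv2.resize(im,(im.shape[1]*600//im.shape[0],600))
cv2.imwrite("pics/ov.png",im)
K,_=tri([s,t],[(296,242.7),(311.3,250)]); d=K[:2]-b2[:2]; c_,s_=np.cos(b2[3]),np.sin(b2[3]); L=np.array([c_*d[0]+s_*d[1],-s_*d[0]+c_*d[1]]); v=L-[-25,125]
print("knob local",L,"r",np.hypot(*v),"q",np.arctan2(-v[0],-v[1]))
# beam lower edge: fit y = a + b*x line seen in top & scene: unknown point+dir
res=least_squares(lambda P:[np.cross(proj(c,[P[:3]+3*0+np.array([0,-100,0])*k+np.array([P[3]*-100*k,0,0]) for k in(0,3)])[1]-proj(c,[P[:3]])[0],np.array(u)-proj(c,[P[:3]])[0])/200 for c,u in((t,(438.6,240)),(t,(500,267.4)),(s,(300,130)),(s,(400,240)))]+[ (P[1]-0)*1e-3],[700,0,300,0.],x_scale=[100,100,100,1])
print("beam",res.x,res.cost)
E
```

```text
('S', (-125, 165, 22), (-125, -115, 22)) 8 1.1
('S', (0, -95, 40), (0, 95, 40)) 17 -0.05
('S', (0, 95, 40), (85, 95, 40)) 25 -0.02
('T', (-125, 165, 22), (-125, -115, 22)) 22 -0.49
('T', (0, -95, 40), (0, 95, 40)) 5 0.5
('T', (0, 95, 40), (85, 95, 40)) 24 0.03
('T', (-125, -115, 22), (0, -115, 22)) 25 -0.23
('S', (-125, -115, 22), (0, -115, 22)) 25 0.24
pose [578.472  41.843   1.103  -0.984]
('S', (62, 60, 4), (62, -60, 4)) 15 0.49
('T', (62, 60, 4), (62, -60, 4)) 20 -0.12
('T', (-15, 60, 4), (-15, -60, 4)) 23 0.25
('S', (-15, 60, 4), (-15, -60, 4)) 5 0.51
('T', (5, 60, 70), (5, -60, 70)) 20 -0.62
('T', (-5, 60, 70), (-5, -60, 70)) 25 0.01
('S', (5, 60, 70), (5, -60, 70)) 16 0.01
('T', (0, 60, 4), (62, 60, 4)) 20 -0.36
('T', (-15, -60, 4), (62, -60, 4)) 18 -0.12
('S', (5, 60, 4), (62, 60, 4)) 5 0.53
pose [ 491.678 -274.56    -8.025   -0.811]
knob local [-36.03913988  43.63772991] r 82.1077438703448 q 0.13485537493669122
beam [ 6.57568819e+06  5.86151271e-04 -1.05990260e+07  6.70327357e-01] 1.6653079074115558e-07<stdin>:17: DeprecationWarning: Arrays of 2-dimensional vectors are deprecated. Use arrays of 3-dimensional vectors instead. (deprecated in NumPy 2.0)
```

View pics/ov.png

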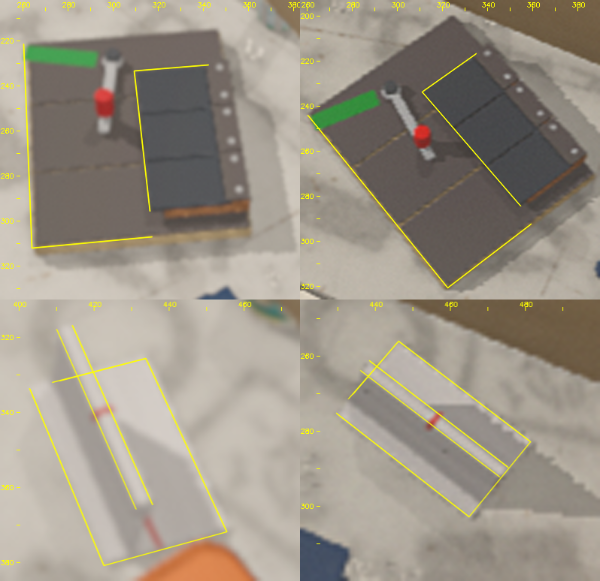

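```bash
python3 - <<'E'
from refine import *
b,fl=pickle.load(open("pose2.pkl","rb")); _,f0=pickle.load(open("pose.pkl","rb"))
s=vision.get_image("scene");t=vision.get_image("top"); V={"S":(s,s["img"]),"T":(t,t["img"])}
b0=refine(V,BE,b,w=3,fixz=0); f0=refine(V,FE,f0,w=2.5,fixz=0)
pickle.dump((b0,f0),open("pose3.pkl","wb"))
def ray(c,u): q=np.r_[atz(c,u,0),0]-c["eye"]; return q/np.linalg.norm(q)
n=[(np.cross(ray(c,a),ray(c,e)),c["eye"]) for c,a,e in((t,(438.6,240),(500,267.4)),(s,(300,130),(400,240)))]
for y in(100,-100,-275):
    A=np.array([[k[0][0],k[0][2]] for k in n]);r=[k[0]@k[1]-k[0][1]*y for k in n]; print("beam y",y,np.linalg.solve(A,r))
psi=b0[3]
for nm,p,a in[("knob",(595,96,45),psi+np.pi/2-.15),("knobpark",(595,200,45),psi+np.pi/2-1.8),("knob'",(595,96,45),psi-np.pi/2-.15),("fl",(488,-275,40),f0[3]+np.pi/2),("fl'",(488,-275,40),f0[3]-np.pi/2),("fin",(570,60,62),psi+np.pi/2),("fin'",(570,60,62),psi-np.pi/2)]:
    q=robot.inverse_kinematics(p,[np.pi,0,a]); print(nm,None if q is None else np.round(q,2))
E
```

```text
('S', (-125, 165, 22), (-125, -115, 22)) 5 1.23
('S', (0, -95, 40), (0, 95, 40)) 17 -0.23
('S', (0, 95, 40), (85, 95, 40)) 25 -0.02
('T', (-125, 165, 22), (-125, -115, 22)) 25 -0.5
('T', (0, -95, 40), (0, 95, 40)) 6 0.38
('T', (0, 95, 40), (85, 95, 40)) 24 -0.02
('T', (-125, -115, 22), (0, -115, 22)) 25 -0.51
('S', (-125, -115, 22), (0, -115, 22)) 25 0.24
pose [578.653  42.723   0.     -0.983]
('S', (62, 60, 4), (62, -60, 4)) 20 0.73
('T', (62, 60, 4), (62, -60, 4)) 18 -0.26
('T', (-15, 60, 4), (-15, -60, 4)) 23 0.24
('S', (-15, 60, 4), (-15, -60, 4)) 4 1.11
('T', (5, 60, 70), (5, -60, 70)) 21 -0.75
('T', (-5, 60, 70), (-5, -60, 70)) 25 -0.01
('S', (5, 60, 70), (5, -60, 70)) 17 0.25
('T', (0, 60, 4), (62, 60, 4)) 21 -0.25
('T', (-15, -60, 4), (62, -60, 4)) 18 0.25
('S', (5, 60, 4), (62, 60, 4)) 3 -1.0
pose [ 488.732 -272.693    0.      -0.809]
beam y 100 [326.67386772 874.51006081]
beam y -100 [127.31123736 999.09576285]
beam y -275 [ -47.13106421 1108.10825213]
knob [-0.02  0.48  1.59 -0.    1.08  1.11]
knobpark [ 0.15  0.52  1.52 -0.    1.11  2.93]
knob' [-0.02  0.48  1.59  0.    1.08 -2.03]
fl [-0.71  0.42  1.7  -0.    1.02  0.1 ]
fl' [-0.71  0.42  1.7  -0.    1.02 -3.05]
fin [-0.09  0.41  1.65 -0.    1.08  0.89]
fin' [-0.09  0.41  1.65  0.    1.08 -2.25]
```

```bash
cat > keeper.py <<'E'
from refine import *
b,_=pickle.load(open("pose3.pkl","rb")); psi=b[3]
W=lambda x,y,z:tf(b,(x,y,z))[0]
K=np.array([594.86,96.01]); d=K-b[:2]; c,s=np.cos(psi),np.sin(psi)
v=np.array([c*d[0]+s*d[1],-s*d[0]+c*d[1]])-[-25,125]; q0=np.arctan2(-v[0],-v[1]); r0=np.hypot(*v); print("q0",q0,r0)
z=43; pose=lambda q,z,r=85:(W(-25-r*np.sin(q),125-r*np.cos(q),z),[np.pi,0,psi-np.pi/2-q])
F=lambda t:print(t,np.round(robot.current_contact_force(),1),np.round(robot.current_tcp_pos(),1),round(robot.current_gripper_width(),3),round(robot.current_t(),1))
effector.move_gripper(.5)
p,o=pose(q0,140,(r0+85)/2); robot.move_ptp(p,o); F("above")
p,o=pose(q0,z,(r0+85)/2); print("stop",robot.move_linear(p,o,100,f_stop=8)); F("down")
effector.move_gripper(0); F("grip")
for q in np.linspace(q0,1.8,9)[1:]:
    robot.move_linear(*pose(q,z),speed=80); F(round(q,2))
E
python3 keeper.py
```

```text
q0 0.1259031805737526 82.63373819015175
above [-0.3  1.2  0.2] [593.6  96.3 140.1] 0.5 3.4
stop False
down [ 0.4 -0.4  0.4] [594.4  95.5  43.7] 0.499 4.5
grip [-1.  -0.  -0.1] [593.8  95.5  42.9] 0.005 5.4
0.34 [0.2 0.6 1.1] [586.6 111.7  43. ] 0.005 5.8
0.54 [0.2 0.9 0.4] [584.2 128.8  43. ] 0.005 6.2
0.75 [-0.2  0.2 -0.5] [585.2 146.3  42.9] 0.003 6.5
0.96 [-0.1 -0.3 -0.5] [589.8 163.3  42.9] 0.003 6.9
1.17 [ 0.3  0.4 -0.1] [597.8 179.1  42.9] 0.003 7.3
1.38 [ 0.1 -0.8 -0.1] [608.9 192.8  42.8] 0.008 7.7
1.59 [ 0.2  0.1 -0.1] [622.6 203.9  42.8] 0.005 8.0
1.8 [ 0.   0.6 -0.1] [638.4 211.9  42.8] 0.009 8.4
```

```bash
python3 - <<'E'
from h import *
s=vision.get_image("scene");t=vision.get_image("top")
print(proj(s,robot.current_tcp_pos()),proj(t,robot.current_tcp_pos()))
cv2.imwrite("pics/k1.png",np.hstack([crop(s["img"],220,182,133,153,3),crop(t["img"],237,173,133,153,3)]))
E
```

```text
[[265.68218455 221.69300442]] [[268.38938222 242.66692433]]
```

View pics/k1.png

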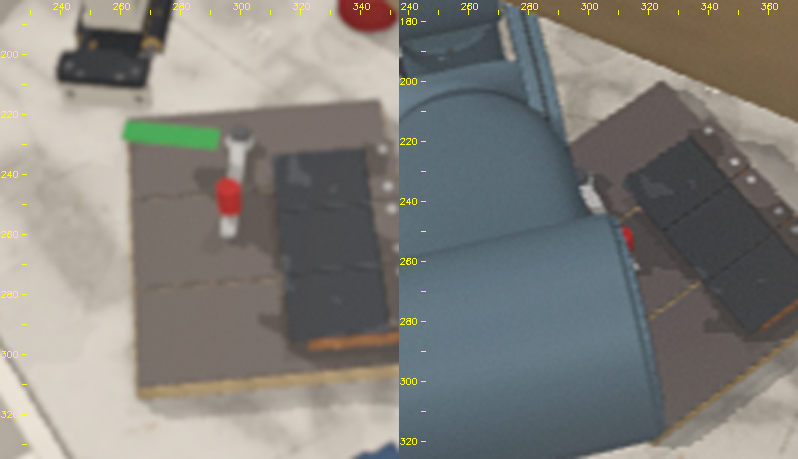

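```bash
python3 - <<'E'
from h import *
s=vision.get_image("scene");t=vision.get_image("top")
p=robot.current_tcp_pos()
for dz in(0,84,150,250): print(dz,proj(s,p+[0,0,dz]),proj(t,p+[0,0,dz]))
print("start",proj(s,[[183.8,518.4,188.8],[183.8,518.4,272]]),proj(t,[183.8,518.4,188.8]))
for x in[(0,0,0),(1,0,0),(0,1,0)]: print(proj(s,[500+100*x[0],100*x[1],0]),proj(t,[500+100*x[0],100*x[1],0]))
print(robot.current_eef_rot(),robot.current_qpos())
E
```

```text
0 [[265.67663997 221.5695549 ]] [[268.32695035 242.56685506]]
84 [[262.55883648 199.40703585]] [[264.82699781 229.20558127]]
150 [[259.88097194 180.43018751]] [[261.79215571 217.612435  ]]
250 [[255.37484419 148.61700556]] [[256.62847839 197.87112272]]
start [[ 16.41822458 272.17297806]
 [ -2.7654084  247.35274932]] [[125.53561124 418.74771206]]
[[312.62851852 302.76183678]] [[349.89541511 289.32629371]]
[[331.6487868  272.56602034]] [[346.35699712 255.56048409]]
[[276.81697105 286.86877682]] [[313.19375609 292.25455655]]
[-3.14093005e+00 -2.19209450e-05  1.93116207e+00] [ 1.55354691e-01  5.90934782e-01  1.39220382e+00 -1.23770139e-04
  1.15910724e+00 -2.04961497e-01]
```

```bash
python3 - <<'E'
from h import *
p=robot.current_tcp_pos(); robot.move_linear(p+[0,0,110],speed=200)
a=vision.get_image("scene")["img"]; effector.move_gripper(1); b=vision.get_image("scene"); t=vision.get_image("top")
p=robot.current_tcp_pos(); Rm=R.from_euler("xyz",robot.current_eef_rot()).as_matrix()
d=cv2.absdiff(a,b["img"]).max(2); 
k=crop(b["img"],200,130,133,150,3); m=crop(cv2.merge([d*3]*3),200,130,133,150,3)
for y in(-46,0,46):
  u=(proj(b,p+Rm@[0,y,0])[0]-[200,130])*3
  print(u); 
  for im in(k,m): cv2.circle(im,tuple(int(q) for q in u),3,(0,255,0),1)
cv2.imwrite("pics/tip.png",np.hstack([k,m]))
print(p,robot.current_t(),proj(t,p))
E
```

```text
[173.36516104 228.00363959]
[184.59346583 186.28606871]
[195.34885834 146.26469133]
[638.44391462 212.0984941  153.00157521] 10.925 [[263.66034352 224.75215872]]
```

View pics/tip.png

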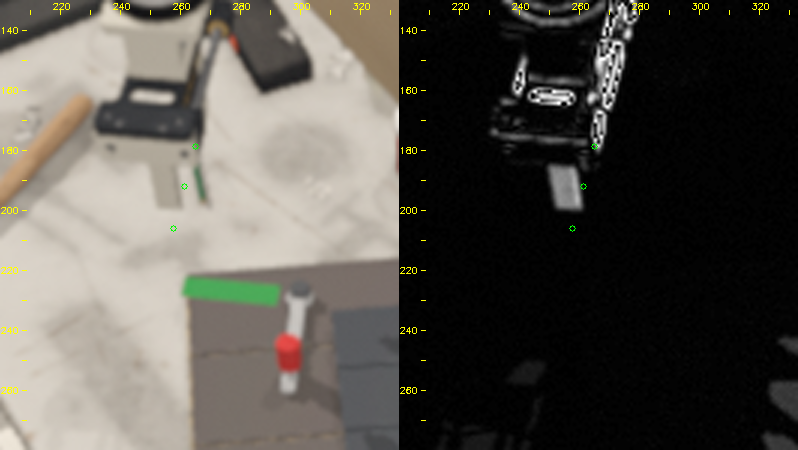

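```bash
python3 - <<'E'
from refine import *
b,_=pickle.load(open("pose3.pkl","rb"))
P=tf(b,(-65,-60,0))[0]; o=[np.pi,0,-2.566]
effector.move_gripper(.5)
a=vision.get_image("scene")["img"]
robot.move_ptp(P+[0,0,75],o)
print("stop",robot.move_linear(P+[0,0,12],speed=40,f_stop=5))
p=robot.current_tcp_pos();print(p,robot.current_contact_force(),robot.current_t())
s=vision.get_image("scene"); t=vision.get_image("top")
u=proj(s,p)[0]; Rm=R.from_euler("xyz",robot.current_eef_rot()).as_matrix()
x,y=int(u[0])-50,int(u[1])-80; k=crop(s["img"],x,y,133,150,4)
for Y in(-23,23):
  v=(proj(s,p+Rm@[0,Y,0])[0]-[x,y])*4; cv2.circle(k,tuple(int(q) for q in v),3,(0,255,0),1)
cv2.imwrite("pics/touch.png",k)
robot.move_linear(p+[0,0,70],speed=200)
E
```

```text
stop False
[492.88068044  63.58010326  12.23542649] [ 1.35419849 -0.0762511  -0.72250472] 15.375
```

View pics/touch.png

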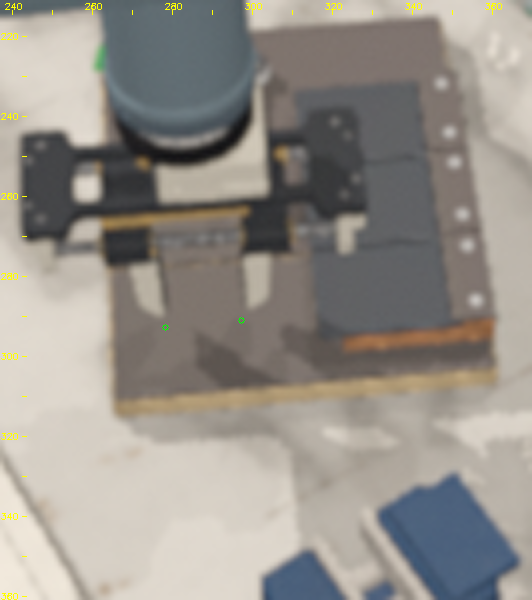

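```bash
python3 - <<'E'
from refine import *
b,_=pickle.load(open("pose3.pkl","rb"))
P=tf(b,(-65,-60,0))[0]
def probe(tag,z0):
    r=robot.move_linear(P+[0,0,z0],speed=200); 
    r=robot.move_linear(P+[0,0,-35],speed=40,f_stop=4)
    p=robot.current_tcp_pos(); print(tag,r,p,robot.current_contact_force(),robot.current_gripper_width(),robot.current_t())
    for n in("scene","top"):
        d=vision.get_image(n); pickle.dump(d,open(f"pr_{tag}_{n}.pkl","wb"))
probe("half",12)
robot.move_linear(P+[0,0,40],speed=200); effector.move_gripper(0)
probe("shut",25)
robot.move_linear(P+[0,0,80],speed=200)
print(robot.current_t())
E
```

```text
half True [492.93545943  63.58601085  -7.53641919] [-1.5144173  -0.05510875  7.99983033] 0.501125660300758 17.1167
shut True [492.45661278  63.62038341  -7.51997429] [-0.30459242  0.54006112  5.02704466] 0.004305577541719176 19.6
20.2917
```

```bash
python3 - <<'E'
from refine import *
b,_=pickle.load(open("pose3.pkl","rb"))
S,T=pickle.load(open("cams.pkl","rb"))
L=atz(S,(277.75,290.5),41.7);Rr=atz(S,(299,289),41.7); print(L,Rr,(L+Rr)/2, "rep 492.9 63.6")
o=[]
p=np.array([492.9,63.6])
for n in("scene","top"):
    d=pickle.load(open(f"pr_half_{n}.pkl","rb")); u=proj(d,[*p,22])[0]; x,y=(u-[50,75]).astype(int)
    k=crop(d["img"],x,y,100,120,4); c=R.from_euler("xyz",[np.pi,0,-2.566]).as_matrix()
    for Y in(-23,23):
        for z,col in((22,(0,255,0)),(-7.5,(0,255,255))):
            v=(proj(d,[*p,z]+c@[0,Y,0])[0]-[x,y])*4; cv2.circle(k,tuple(int(q) for q in v),3,col,1)
    o.append(k); print(n,x,y,np.allclose(d["eye"],(S if n=="scene" else T)["eye"]))
cv2.imwrite("pics/pr.png",np.hstack(o))
E
```

```text
[469.43784548  75.61060919] [496.0532595   33.22509097] [482.74555249  54.41785008] rep 492.9 63.6
scene 237 214 True
top 276 215 True
```

View pics/pr.png

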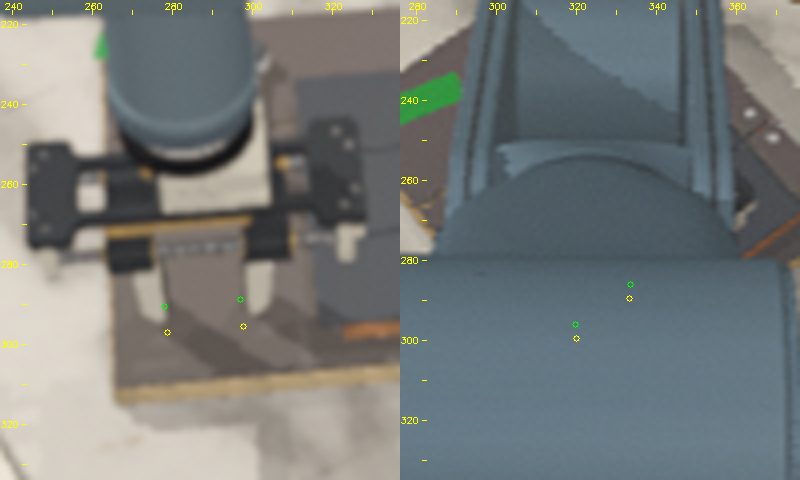

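```bash
python3 - <<'E'
from refine import *
S,T=pickle.load(open("cams.pkl","rb"))
for Y in(46,54,64):
    for D in((0,0,0),(0,0,29.5),(-9,-9,29.5)):
        print(Y,D,proj(S,np.array([638.4-.936*Y,212.1-.352*Y,153])+D), "obs 256.7,199.7")
# half probe tips, same finger model
Rm=R.from_euler("xyz",[np.pi,0,-2.566]).as_matrix()
for Y in(23,31): print(Y,[proj(S,np.array([492.9-9,63.6-9,22])+Rm@[0,s*Y,0]) for s in(-1,1)],"obs 277,294.5 / 301,292.7")
print(robot.current_qpos(),robot.current_joint_efforts(),robot.current_tcp_pos())
for z in (80,150): print(robot.inverse_kinematics([492.5,63.6,z],[np.pi,0,-2.566]))
E
sed -i 's/^z=43;/DZ=-29.5; z=43+DZ;/; s/pose(q0,140,/pose(q0,95+DZ,/; s/^effector.move_gripper(0); F("grip")/effector.move_gripper(0); F("grip")\nif robot.current_gripper_width()<.1: raise SystemExit("missed")/' keeper.py
cat >> keeper.py <<'E'
effector.move_gripper(.45); F("released")
p,o=pose(1.8,100+DZ); robot.move_linear(p,o,200); F("up")
s=vision.get_image("scene"); pickle.dump(s,open("after_keeper.pkl","wb"))
E
python3 keeper.py
```

```text
q0 0.1259031805737526 82.63373819015175
above [-0.4  0.2  0.5] [593.5  95.7  64.6] 0.499 21.7
stop False
down [ 0.1 -0.2  0.5] [593.9  95.3  14. ] 0.5 22.4
grip [-1.8  0.   2.2] [593.9  95.6  13.8] 0.207 22.9
0.34 [ 5.   2.3 -0.8] [588.  112.2  13.9] 0.208 23.3
0.54 [ 4.5  2.8 -1.3] [585.7 129.5  13.9] 0.21 23.7
0.75 [ 4.4  2.3 -0.9] [586.9 147.1  13.9] 0.209 24.0
0.96 [ 5.7 -0.6 -0. ] [591.3 163.5  13.8] 0.21 24.4
1.17 [ 5.1 -1.  -0.4] [599.2 179.1  13.9] 0.206 24.8
1.38 [ 5.  -0.6  0.8] [610.2 192.8  13.8] 0.207 25.2
1.59 [ 2.7 -1.   3.2] [623.1 203.9  13.8] 0.209 25.5
1.8 [ 2.2 -0.1  4.4] [638.7 212.2  13.8] 0.21 25.9
released [0.9 0.2 0.2] [638.9 212.4  13.3] 0.451 26.5
up [ 0.7 -0.4  0. ] [639.6 212.5  71.3] 0.45 26.9
```

```bash
cat > grab.py <<'E'
from refine import *
T=pickle.load(open("cams.pkl","rb"))[1]
print("vise corner z0/z60",atz(T,(432.4,311),0),atz(T,(432.4,311),60))
b,_=pickle.load(open("pose3.pkl","rb")); DZ=-29.5
F=lambda t:print(t,np.round(robot.current_contact_force(),1),np.round(robot.current_tcp_pos(),1),round(robot.current_gripper_width(),3),round(robot.current_t(),1))
o=[np.pi,0,-0.815+np.pi/2]; P=np.array([488.2,-275.,0])
robot.move_ptp(P+[0,0,110+DZ],o); F("above")
if robot.move_linear(P+[0,0,39+DZ],o,120,f_stop=6): F("HIT"); raise SystemExit
effector.move_gripper(0); F("grip")
if robot.current_gripper_width()<.06: raise SystemExit("missed")
F("w"); robot.move_linear(P+[0,0,39+65+DZ],speed=120); F("lift")
E
python3 grab.py; python3 - <<'E'
from refine import *
b,_=pickle.load(open("pose3.pkl","rb"))
s=vision.get_image("scene"); pickle.dump(s,open("s_lift.pkl","wb"))
im=s["img"].astype(int); m=((im[...,2]>130)&(im[...,1]<70)&(im[...,0]<70)).astype(np.uint8)[200:300,240:360]
n,l,st,c=cv2.connectedComponentsWithStats(m)
print([(c[i]+[240,200],st[i,4]) for i in range(1,n)])
for q in(1.7,1.8,1.9): print(q,proj(s,tf(b,[(-25-85*np.sin(q),125-85*np.cos(q),z) for z in(36,68)])).mean(0))
q=.126;print("start pred",proj(s,tf(b,[(-25-85*np.sin(q),125-85*np.cos(q),z) for z in(36,68)])).mean(0))
E
```

```text
vise corner z0/z60 [ 420.5015947  -213.60445391] [ 403.25519296 -200.13811901]
above [0.2 0.9 0. ] [ 488.7 -274.2   80.5] 0.449 28.9
grip [-0.6  0.6  1.7] [ 488.3 -275.1    9.8] 0.104 30.2
w [-0.6  0.6  1.7] [ 488.3 -275.1    9.8] 0.104 30.2
lift [ 0.1  0.1 -1.1] [ 487.7 -274.6   73.8] 0.104 30.9
[]
1.7 [264.90995982 221.5388223 ]
1.8 [265.37496995 219.04571935]
1.9 [266.15944167 216.59994938]
start pred [296.1872895  248.07760293]
```

```bash
python3 - <<'E'
import pickle,cv2,numpy as np
from refine import *
s=pickle.load(open("s_lift.pkl","rb")); s0=pickle.load(open("pr_half_scene.pkl","rb"))
im=s["img"].astype(int)
def red(im,x0,x1,y0,y1):
    im=im.astype(int); w=(im[...,2]-np.maximum(im[...,1],im[...,0]))[y0:y1,x0:x1]; m=w>60
    yy,xx=np.nonzero(m); return m.sum(),(xx.mean()+x0,yy.mean()+y0) if m.any() else None, w.max()
print("now",red(im,245,300,195,265))
i0=cv2.imread("pics/scene0.png"); print("start",red(i0,245,330,195,285))
E
```

```text
now (np.int64(0), None, np.int64(16))
start (np.int64(93), (np.float64(295.55913978494624), np.float64(246.98924731182797)), np.int64(150))
```

```bash
cat > pre.py <<'E'
from refine import *
b,_=pickle.load(open("pose3.pkl","rb")); DZ=-29.5
F=lambda t:print(t,np.round(robot.current_contact_force(),1),np.round(robot.current_tcp_pos(),1),np.round(robot.current_eef_rot(),3),round(robot.current_gripper_width(),3),round(robot.current_t(),1))
o=[np.pi,0,-0.982+np.pi/2]
A=lambda x,u:tf(b,(x,0,u+39+DZ))[0]
robot.move_linear(A(-80,65),o,300); F("over")
robot.move_linear(A(-80,28),o,120); F("low")
print(robot.move_linear(A(-80,14),o,25,f_stop=5)); F("touch")
zt=robot.current_tcp_pos()[2]
p=A(-80,0); p[2]=zt+3; robot.move_linear(p,o,40); F("up3")
s=vision.get_image("scene"); t=vision.get_image("top"); pickle.dump((s,t,zt),open("pre.pkl","wb"))
E
python3 pre.py; python3 - <<'E'
import pickle,numpy as np
for n,i in(("lift",pickle.load(open("s_lift.pkl","rb"))["img"]),("pre",pickle.load(open("pre.pkl","rb"))[0]["img"])):
    i=i.astype(int); g=i[...,1]-np.maximum(i[...,0],i[...,2]); r=i[...,2]-np.maximum(i[...,0],i[...,1])
    for k,m in(("g",g>40),("r",r>60)):
        yy,xx=np.nonzero(m[195:300,245:330]); print(n,k,len(xx),(xx.min()+245,xx.max()+245,xx.mean()+245,yy.mean()+195) if len(xx) else "")
E
```

```text
over [-0.6 -0.5 -1.2] [534.1 108.4  74.3] [3.142e+00 1.000e-03 5.880e-01] 0.105 32.4
low [-0.4 -0.1 -1.7] [534.2 108.6  37.3] [-3.141e+00  1.000e-03  5.880e-01] 0.107 32.8
True
touch [-0.2 -0.4  3.8] [535.3 109.3  31.5] [ 3.14e+00 -2.00e-03  5.89e-01] 0.105 33.2
up3 [ 0.2  0.8 -1. ] [534.4 109.4  34.7] [ 3.141 -0.     0.589] 0.105 33.5
lift g 0 
lift r 0 
pre g 0 
pre r 0
```

```bash
cat > ins.py <<'E'
from pre_h import *
for x in(-50,-25):
    r=robot.move_linear(A(x),o,60,f_stop=6); F((x,r))
    if r: raise SystemExit
s=vision.get_image("scene"); t=vision.get_image("top"); pickle.dump((s,t),open("ins.pkl","wb"))
k=crop(s["img"],262,205,106,110,7)[:, :]
pred=lambda x,y,z:(proj(s,tf(b,(x,y,z)))[0]-[262,205]+.5)*7
for y in(-60,60): cv2.circle(k,tuple(int(v) for v in pred(-25+18,y,29)),3,(0,255,0),1); cv2.circle(k,tuple(int(v) for v in pred(0,y*95/60,40)),3,(255,0,255),1)
print(k.shape); cv2.imwrite("pics/ins.png",k[:600,:800])
E
cat > pre_h.py <<'E'
from refine import *
b,_=pickle.load(open("pose3.pkl","rb")); zt=pickle.load(open("pre.pkl","rb"))[2]
F=lambda t:print(t,np.round(robot.current_contact_force(),1),np.round(robot.current_tcp_pos(),1),np.round(robot.current_eef_rot(),3),round(robot.current_gripper_width(),3),round(robot.current_t(),1))
o=[np.pi,0,-0.982+np.pi/2]
def A(x,h=3,y=0): p=tf(b,(x,y,0))[0]; p[2]=zt+h; return p
E
python3 ins.py
```

```text
(-50, False) [-0.4 -0.8 -1.8] [550.9  84.1  34.4] [-3.141  0.     0.588] 0.107 34.2
(-25, False) [-0.5  0.  -1.2] [564.8  63.3  34.4] [-3.141  0.     0.588] 0.102 34.8
(770, 742, 3)
```

View pics/ins.png

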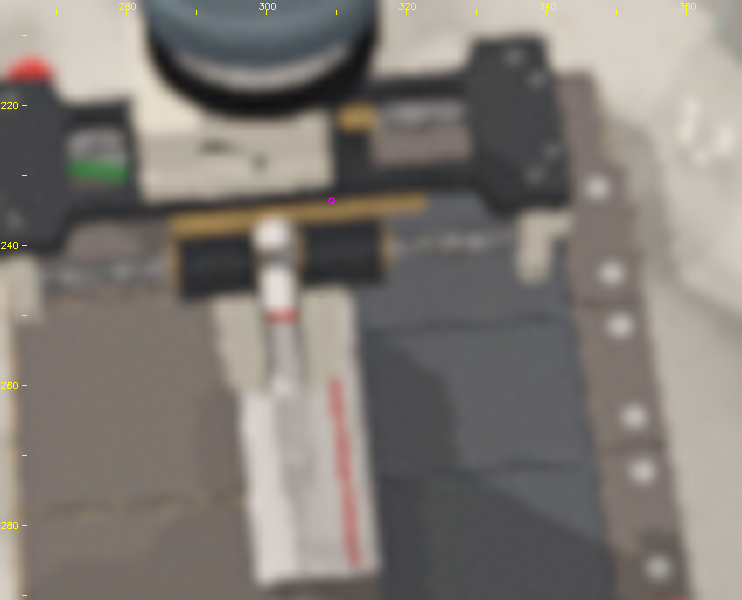

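```bash
python3 - <<'E'
from pre_h import *
s,t=pickle.load(open("ins.pkl","rb")); im=s["img"].astype(float)
rows=np.arange(260,284); rc=[];bc=[]
for y in rows:
    r=im[y,:,2]-im[y,:,1]; xs=np.arange(306,316); w=np.clip(r[306:316]-12,0,None); rx=(w*xs).sum()/w.sum()
    g=im[y].sum(1); xs=np.arange(int(rx)+2,int(rx)+8); d=np.clip(g[xs]-g[xs+1],0,None); bx=((xs+.5)*d).sum()/d.sum(); rc.append(rx);bc.append(bx)
pr=np.polyfit(rows,rc,1);pb=np.polyfit(rows,bc,1); print(pr,pb,np.std(np.polyval(pr,rows)-rc),np.std(np.polyval(pb,rows)-bc))
for y in(260,272,284):
    # gap in mm: put both on flange-top plane z=29 / lip bottom z=34
    loc=lambda u,z:(lambda d:np.array([np.cos(b[3])*d[0]+np.sin(b[3])*d[1],-np.sin(b[3])*d[0]+np.cos(b[3])*d[1]]))(atz(s,u,z)-b[:2])
    l=loc((np.polyval(pr,y),y),29); e=loc((np.polyval(pb,y),y),34); print(y,l,e,e[0]-l[0])
E
```

```text
[1.07823226e-01 2.81432015e+02] [1.10309751e-01 2.84291164e+02] 0.08581089376414543 0.05323335752161254
260 [-5.424431   17.67756564] [ 3.01130603 12.98392407] 8.43573702251059
272 [ -5.47796232 -19.07623236] [  2.88650583 -23.59401846] 8.364468148347584
284 [ -5.52744715 -54.61787238] [  2.76765812 -58.96545989] 8.295105269894453
```

```bash
cat > press.py <<'E'
from pre_h import *
r=robot.move_linear(A(-16.6),o,40,f_stop=6); F(("in",r))
if r: raise SystemExit
def fz(): 
    v=[]
    for _ in range(5): v.append(robot.current_contact_force()); robot.sleep(.03)
    return np.mean(v,0)
f0=fz(); print("free",f0); h=0.
for i in range(10):
    robot.move_linear(A(-16.6,h),o,15); robot.sleep(.15); f=fz(); n=f[2]-f0[2]; print(round(h,2),np.round(f,1),round(n,1),np.round(robot.current_tcp_pos(),1),round(robot.current_t(),1))
    if 9<n<10.8 or robot.current_t()>47: break
    h+=-np.clip((9.9-n)/6,-.8,.8)
s=vision.get_image("scene"); t=vision.get_image("top"); pickle.dump((s,t),open("fin.pkl","wb"))
im=s["img"].astype(float)
for y in(262,270,278):
    print(y,np.round(im[y,304:322,2]-im[y,304:322,1]).astype(int),(im[y,304:322].mean(1)).astype(int))
E
python3 press.py
```

```text
('in', False) [-0.4  0.4 -1.5] [569.7  56.3  34.5] [ 3.142 -0.     0.588] 0.103 35.2
free [-0.03034876  0.2119699  -1.47613584]
0.0 [ 0.6  0.1 -0.1] 1.3 [569.6  56.6  31.6] 36.1
-0.8 [-1.6  0.4  5.2] 6.6 [569.6  56.6  31.5] 36.6
-1.34 [-2.8  0.4  8.7] 10.2 [569.6  56.6  31.5] 37.2
262 [ 7  6  7  6  7  7  7 10 21 33 19  0 -2  0 -1 -2 -1 -1] [182 179 179 175 171 176 181 177 157 113  80  76  77  77  78  77  77  77]
270 [ 7  6  6  7  6  6  6  7 11 22 25  9 -2 -2 -1  0 -1  0] [198 178 170 174 176 174 179 183 174 152 109  77  75  78  78  77  79  78]
278 [ 6  7  7  6  6  6  6  7  7 12 26 25  6 -2 -1 -2 -1  0] [207 206 197 173 166 174 181 183 182 173 149 104  71  69  69  71  69  70]
```

```bash
python3 -c "
from bench import robot, vision, effector
print(robot.current_contact_force(),robot.current_finger_force(),robot.current_t());print(robot.hand_in())"
```

```text
[-3.70632074  0.06906251  8.92207185] 30.00160127878189 37.3083
the job is handed in; nothing more can be done
None
```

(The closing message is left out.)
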